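# Put the fork away and slide the cutlery keeper's glass door shut

### The job

Put the steel fork away: lay it flat in the open compartment of the cutlery keeper without dropping it in, and let go. Then slide the keeper's glass door along its track, through the grip of the sealing lip, until it is fully home and you feel it stand hard against the frame, pressing firmly but never forcing or slamming the glass. Let go of the door and leave everything else on the ledge where it stands.

Things in the scene. Friction and masses are not known exactly. Their poses are not given: they have to be found in the camera images.
- keeper: Cutlery keeper: fixed low white box, 250 (x) x 344 (y) x 81 mm high, with a sliding glass door in aluminium tracks (tops at z = 75) along its long sides. Origin: middle of its underside; yaw within 0.25 rad. Its -y half has a fixed pane below the door, its +y half is the open compartment. The door closes towards +y, where a flat hood (y +136 to +172, top z = 81) crosses the end over the jamb.
- well (a point): Point on the cork floor of the open compartment, at (0, +70, +10) mm from the keeper's origin. The floor is 234 (x) by 167 (y -3 to +164) mm, 48 mm below the tracks. Seen from above its clear mouth is 214 mm in x; in y it runs from the door's leading edge (at -10 to +10 mm at the start) to the hood at +136.
- frame: The closing end of the keeper's aluminium frame: the jamb, 12 mm thick, and its hood. Origin: middle of the jamb's flat face, at (0, +160, +62) mm from the keeper's origin, same axes. The door is home when its edge stands hard on this face: the push then rises at once. At least 4 N must reach the face, and never over 18 N, lest the glass chip. Two sprung rubber buffers, 5 mm proud of it, press back before.
- lip (a point): Sprung rubber sealing lip under the hood, at (0, +141, +63) mm from the keeper's origin. Over the last 20 mm of travel it rides up the door's bevelled leading edge, grips the door, and then holds it where it is left, even against the buffers.
- door: Sliding door: loose glass pane in an aluminium frame, 234 (x) x 152 (y) x 8 mm, about 0.6 kg, captive in the tracks with 2 mm play. Origin: middle of its underside, at z = 58; axes as the keeper's. Starts open, 148 to 172 mm from the jamb. Push needed: 2 to 8 N running, 7 to 13 N in the lip, rising to 11 to 20 N at the stop, varying. An arm that yields to the load stops short.
- pull (a point): Middle of the door's steel bar pull: bar 110 (x) x 10 (y) x 12 (z) mm on two posts 90 mm apart, 86 mm above the ledge; its underside is 14 mm and its top 26 mm above the door's top face. It lies 8 mm from the door's origin towards +y, 68 mm behind the leading edge.
- lead (a point): Middle of the door's leading (+y) edge, 76 mm from the door's origin, 4 mm above its underside. The door is home when this point reaches the frame's origin. Keep it under 0.1 m/s over the last 30 mm.
- fork: A steel table fork, 190 mm long, lying on the ledge left or right of the keeper, about 50 g. Origin: middle of its length, on the underside; x runs towards the tines, z up. The tines' end is 24 mm wide, the handle's end 19 mm.
- fork_mid (a point): The place to take the fork: the middle of its arched handle, 8 mm from the origin towards the handle's end, 8 mm above the surface it lies on; there the fork is 11 mm wide and 5 mm thick, its underside about 5 mm above the surface.
- spatula: Bystander: black plastic slotted spatula, 260 mm long and 66 mm wide, lying on the other side of the keeper from the fork. Origin near its middle, underside.
- plate: Bystander: glass plate, 150 mm across, 18 mm high, between the robot and the keeper. Origin: middle of its underside.
- butter_dish: Bystander: closed white ceramic butter dish, 90 x 140 x 72 mm high, between the robot and the keeper. Origin: middle of its underside.
- coaster: Bystander: round bamboo coaster, 96 mm across, 8 mm thick, beyond the keeper. Origin: middle of its underside.
- mug: Bystander: white mug, 80 mm across, 85 mm high, beyond the keeper. Origin: middle of its underside.
- shaker: Bystander: small steel salt shaker, 40 mm across, 74 mm high, beyond the keeper. Origin: middle of its underside.

How it is judged:
By the outcome, as a careful person would: the job done as asked, in the order asked, and still so for the second after the job is handed in, with the robot touching nothing.
It also fails if it takes over 72 s, if anything falls off the work surface, if the arm or the gripper's body presses on something with over 40 N, if the wrist force passes 120 N, or if a joint passes its speed limit or range.

### The arm

A 6-joint arm with a two-finger parallel gripper is mounted at the origin on the work surface. World frame = base frame: x ahead of the robot, y to its left, z up, the work surface at z = 0. Lengths are in m, angles in rad, forces in N, time in s.
With the tool pointing down it reaches from about 0.4 to 0.825 m from the base axis. Payload 7 kg.
Tool frame: the origin (TCP) lies between the finger pads; the fingertips stand 8 mm ahead of it and the grasp point (between the pads) lies 11 mm behind it (arm.finger_overhang is the distance from the TCP to the fingertips, in m); z points along the fingers, y is the line along which they close (so a half turn about z gives the same grasp; the last joint's range is limited). The gripper opens to 88 mm and grips with 3 to 60 N. Pads are 19 mm wide; open, the fingers measure 130 mm over their backs; the gripper's body (78 mm by 193 mm) begins 47 mm behind the grasp point.
Start: joints at [1.561, 0.359, 0.012, 0, -1.224, -0.288], TCP at [0.198, 0.645, 0.235] pointing down, gripper open.
Joint ranges: [-3.07, 3.07], [-1.43, 2.12], [-1.02, 1.25], [-3.03, 1.67], [-3.05, -0], [-3.03, 3.03]. Speed limits (rad/s): [2.39, 2.39, 3.01, 3.14, 3.14, 3.14].

### API

Orientations are given as [roll, pitch, yaw] about the fixed x, y, z axes, in that order (R = Rz(yaw) Ry(pitch) Rx(roll)).
In Python, from station import arm gives the robot as it stands.
- The arm moves only by the tool move_arm, never from a script. Its argument "rows" is text: rows parted by semicolons, each of 7 numbers parted by spaces: the turn, a rotation vector about the tool's x, y, z in degrees, then the shift along the tool's x, y, z in m, then the finger opening in m, from 0 to 0.0876. A call has 1 to 8 rows; each row shifts and turns the commanded pose from where the row before left it, along the tool's axes as they then stand; what a row does not reach is not made up. A row lasts 1/8 s, in which the tool goes at most 62.5 mm and 10.7 degrees, less where a joint would pass 70% of its speed; a pose out of reach is approached as far as the arm can. A call is refused whole if a number of a shift passes 0.0625 or a number of a turn 10.7, either way. A call with a gripper value outside its range is refused whole. The fingers move at their own pace and stop on an object; "squeeze" is the grip in N (left out, the last holds). Time passes only in rows, so rows that do not move let the fingers close. It gives the time, the measured TCP pose, the force, the opening and the grip force at its end, in the units of the state.
- arm.get_state(): the state, without advancing time (a new reading comes with each control period).
- arm.grab_frame(name): name is "scene" or "top" or "wrist"; returns (picture, depth): 400x640x3 uint8, blue, green, red; 400x640 float32, m along the optical axis (not along the pixel's ray), 0 where there is no reading.
- arm.camera_model(name): a dict with "mtx" (3x3 intrinsics, pixels), "camera_from_world" (4x4, takes a point from world to camera coordinates); the wrist camera has in their place "mount" (4x4, takes a point from camera to tool coordinates, whose origin is the TCP and whose axes are the flange's). Camera axes: x right, y down, z forward; pixel columns grow to the right and rows downward; lengths in m; the calibration is good to about 2 mm. A picture is of the moment at which its call begins: read the wrist's pose just before it. camera_model takes no time and is no camera call.
- arm.job_done(): hands the job in; it is judged then, once.
The state is a dict: "t": time; "q": joint angles; "qd": joint speeds; "joint_efforts": joint torques, N m; "eef_pos": TCP position; "ee_rot": TCP orientation; "force": force on the tool from outside, world axes, zero at the start; "moment": the same for the moment, N m; "width": finger opening in m; "gripper_force": force on a finger pad.
Only numpy, scipy, OpenCV 4.12 (cv2) and the standard library are available. Lean on these libraries where they do the work, as an engineer would, in place of code of your own. Each camera call takes 0.05 s, during which the arm holds its last target. There are 200 camera calls.

## Working session

There is one attempt and no reset: what is moved stays moved. The work goes in short steps, Python scripts to look and compute and a tool call to move; the robot and the scene stay as the last step left them, time stands still between calls to the robot, and variables do not carry over. Pictures are saved under pics/ and viewed, at most 10 in all, crops included, and the job is handed in when it is done.

Besides the shell and the picture viewer there is one more tool, called after "Emit:" as a command line: name --argument value ..., lists and objects as JSON in quotes. move_arm: Moves the arm, as the interface text tells. Its arguments: {"type":"object","properties":{"rows":{"type":"string"},"squeeze":{"type":"number"}},"required":["rows"]}

```bash
mkdir -p pics; cat > h.py <<'E'
import numpy as np, cv2
from station import arm
from scipy.spatial.transform import Rotation as R
def model(name,st=None):
    m=arm.camera_model(name); K=np.array(m["mtx"])
    if "mount" in m:
        T=np.eye(4); T[:3,:3]=R.from_euler('xyz',st["ee_rot"]).as_matrix(); T[:3,3]=st["eef_pos"]
        W=T@np.array(m["mount"])
    else: W=np.linalg.inv(np.array(m["camera_from_world"]))
    return K,W
def ray(K,W,uv,z):
    d=W[:3,:3]@(np.linalg.inv(K)@np.array([uv[0],uv[1],1.])); o=W[:3,3]
    return o+d*(z-o[2])/d[2]
def dep(K,W,D,uv):
    u,v=int(uv[0]),int(uv[1]); z=D[v,u]
    return W[:3,:3]@(np.linalg.inv(K)@np.array([u,v,1.])*z)+W[:3,3]
def grab(name,fn=None):
    st=arm.get_state(); im,D=arm.grab_frame(name)
    if fn: cv2.imwrite('pics/'+fn,im)
    np.savez('last_%s.npz'%name,im=im,D=D,pos=st["eef_pos"],rot=st["ee_rot"])
    return (*model(name,st),im,D)
def tool(dw,st):
    "world shift -> tool shift"
    return R.from_euler('xyz',st["ee_rot"]).as_matrix().T@np.array(dw)
E
python3 - <<'E'
from h import *
for n in("top","scene"):
    K,W,im,D=grab(n,n+'1.png'); print(n,K.round(1).tolist(),W.round(3).tolist())
st=arm.get_state(); print(st); print(arm.camera_model("wrist"))
E
```

```text
top [[472.2, 0.0, 314.7], [0.0, 472.2, 192.6], [0.0, 0.0, 1.0]] [[0.0, -0.994, 0.106, 0.428], [-1.0, -0.001, -0.012, 0.015], [0.012, -0.106, -0.994, 1.435], [0.0, 0.0, 0.0, 1.0]]
scene [[431.2, 0.0, 319.7], [0.0, 431.2, 190.8], [0.0, 0.0, 1.0]] [[0.673, 0.422, -0.608, 1.204], [0.739, -0.358, 0.57, -0.581], [0.023, -0.833, -0.553, 0.651], [0.0, 0.0, 0.0, 1.0]]
{'t': 0.1, 'q': array([ 1.56110413e+00,  3.59353122e-01,  1.11631088e-02, -2.77857344e-04,
       -1.22407656e+00, -2.88092586e-01]), 'qd': array([ 0.00052826, -0.00220953,  0.0009679 ,  0.00139782, -0.00168364,
       -0.0015712 ]), 'joint_efforts': array([-1.90631086e-03, -5.84163952e+01,  2.93749523e+01,  7.01541200e+00,
        1.01791124e-02, -4.98076213e-05]), 'eef_pos': array([0.19796293, 0.64489352, 0.23370289]), 'ee_rot': array([ 3.14010878e+00, -1.67315641e-04, -2.97879273e-01]), 'force': array([ 0.2153591 , -0.18053869, -0.67317922]), 'moment': array([ 0.02744988, -0.02326973, -0.03136091]), 'gripper_force': 0.0, 'width': 0.08768705871009867}
{'mtx': array([[317.83078614,   0.        , 325.15682132],
       [  0.        , 317.83078614, 194.97851151],
       [  0.        ,   0.        ,   1.        ]]), 'mount': array([[-6.31325201e-04, -9.61079072e-01, -2.76272726e-01,
         7.49803066e-02],
       [ 9.99999007e-01, -9.54753573e-04,  1.03618300e-03,
        -2.77557459e-04],
       [-1.25962617e-03, -2.76271797e-01,  9.61078721e-01,
        -1.48734298e-01],
       [ 0.00000000e+00,  0.00000000e+00,  0.00000000e+00,
         1.00000000e+00]])}
```

View pics/top1.png

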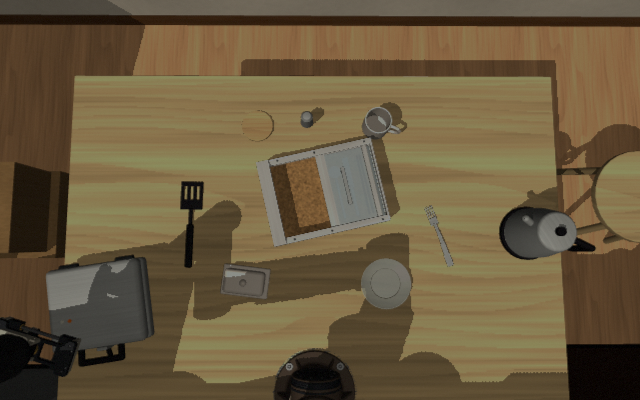

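View pics/scene1.png

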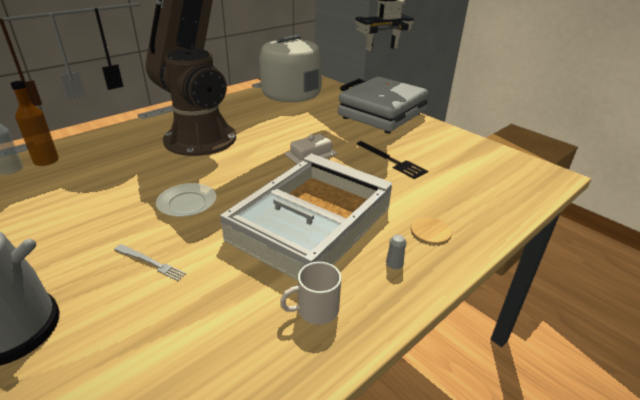

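The top view shows the keeper centred near (324,190), with its hood on the left at u≈268. The door is on its right half with the pull at about (347,184). The fork lies to the right, tines at (428,207) and handle end at (451,264). The spatula is on the left. In the scene view nothing blocks the fork.

```bash
python3 - <<'E'
from h import *
K,W=model("top"); d=np.load('last_top.npz'); im=d['im'];D=d['D']
hsv=cv2.cvtColor(im,cv2.COLOR_BGR2HSV)
m=np.zeros(im.shape[:2],np.uint8); sub=hsv[195:275,415:465]; m[195:275,415:465]=((sub[...,1]<60)*255).astype(np.uint8)
ys,xs=np.nonzero(m); P=np.array([ray(K,W,(u,v),.006)[:2] for u,v in zip(xs,ys)])
c=P.mean(0); U,S,V=np.linalg.svd(P-c); a=V[0]*np.sign(V[0][0]); t=(P-c)@a
print('fork n',len(P),'mid',c+a*(t.max()+t.min())/2,'len',np.ptp(t),'yaw',np.arctan2(a[1],a[0]))
for uv in [(258,163),(277,246),(373,139),(390,218)]: print(uv,ray(K,W,uv,.078).round(3),dep(K,W,D,uv).round(3))
for uv in [(341,166),(352,203)]: print('bar',ray(K,W,uv,.092).round(3))
cv2.imwrite('pics/crop.png',cv2.resize(im[130:275,245:470],None,fx=3.5,fy=3.5,interpolation=cv2.INTER_CUBIC))
E
```

```text
fork n 311 mid [ 0.44891929 -0.37973343] len 0.1870447874563151 yaw 0.3544782358942575
(258, 163) [0.659 0.163 0.078] [0.658 0.162 0.083]
(277, 246) [0.42  0.106 0.078] [0.419 0.11  0.006]
(373, 139) [ 0.731 -0.173  0.078] [ 0.748 -0.183  0.003]
(390, 218) [ 0.5   -0.219  0.078] [ 0.504 -0.232 -0.   ]
bar [ 0.649 -0.077  0.092]
bar [ 0.542 -0.108  0.092]
```

View pics/crop.png

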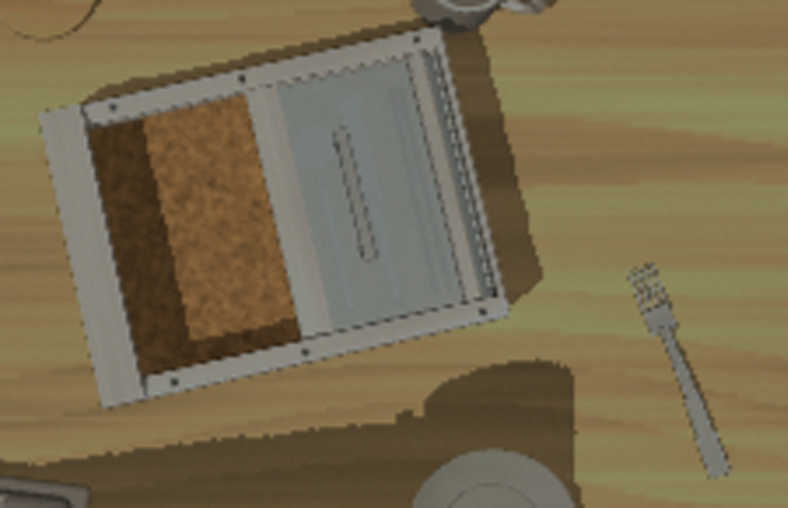

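The enlarged crop shows the keeper's hood as the strip on the left, about (40–140, 105–405). The cork compartment runs from there to the door's leading edge, from (250,90) to (310,335). The bar pull runs from (338,130) to (370,262). The fork lies alone, from (643,268) to (718,475).

Next I'll move above the keeper for a close look.

Emit:
move_arm --rows "0 0 -9.9 0.0447 0.0405 0 0.03;0 0 -9.9 0.0372 0.0476 0 0.03;0 0 -9.9 0.0285 0.0533 0 0.03;0 0 0 0.0189 0.0574 0 0.03;0 0 0 0.0189 0.0574 0 0.03;0 0 0 0.0189 0.0574 0 0.03;0 0 0 0.0189 0.0574 0 0.03;0 0 0 0.0189 0.0574 0 0.03"

```text
t: 1.1
eef_pos: [0.4464, 0.2285, 0.2346]
ee_rot: [-3.141, -0.0, 0.221]
force: [1.2, 1.2, -0.2]
width: 0.0304
gripper_force: 0.0
```

Emit:
move_arm --rows "0 0 0 0.0189 0.0574 0 0.03;0 0 0 0.0189 0.0574 0 0.03;0 0 0 0.0189 0.0574 0 0.03;0 0 0 0.0189 0.0574 0 0.03;0 0 0 0.0189 0.0574 0 0.03;0 0 0 0 0 0 0.03;0 0 0 0 0 0 0.03"

```text
t: 1.98
eef_pos: [0.6005, -0.0294, 0.2339]
ee_rot: [-3.141, 0.001, 0.219]
force: [-0.3, 0.1, 0.4]
width: 0.03
gripper_force: 0.0
```

```bash
python3 - <<'E'
from h import *
K,W,im,D=grab("wrist",'w1.png'); st=arm.get_state(); print(st['t'],st['eef_pos'],st['ee_rot'],st['width'],st['force'])
E
```

```text
2.025 [ 0.60039822 -0.02866517  0.23422686] [-3.14137073e+00  7.16242574e-04  2.20621892e-01] 0.030235291172393722 [ 0.36883733  0.19899428 -0.08414189]
```

View pics/w1.png

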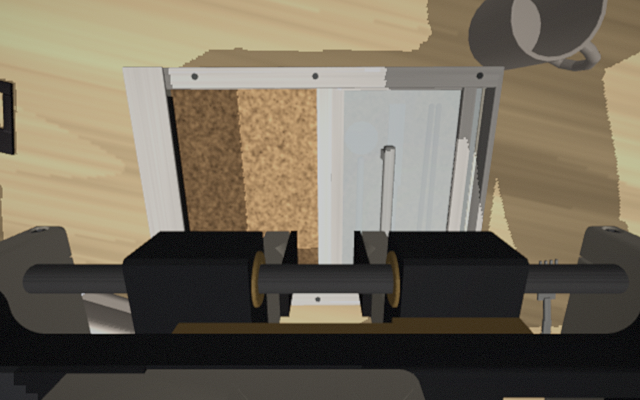

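The wrist view shows the hood's outer corner at (124,67), the far track's screws at (194,76), (315,75) and (480,75), and the door's leading edge at u≈317. The far end of the bar is at (388,147), and the fork tines show at (548,265). The wide gripper body lies along tool y.

```bash
python3 - <<'E'
from h import *
d=np.load('last_wrist.npz'); K,W=model("wrist",dict(eef_pos=d['pos'],ee_rot=d['rot']));D=d['D']
p=lambda n,uv,z: print(n,uv,ray(K,W,uv,z).round(4)[:2],dep(K,W,D,uv).round(3))
for uv in [(194,76),(315,75),(480,75),(318,299),(503,67)]: p('trk',uv,.075)
for uv in [(124,67),(150,230),(168,90),(187,225)]: p('hood',uv,.081)
for uv in [(317,95),(319,225)]: p('lead',uv,.066)
for uv in [(382,147),(394,147),(382,225),(394,225)]: p('bar',uv,.092)
g=cv2.cvtColor(d['im'],cv2.COLOR_BGR2GRAY)
for v in (110,200): print(v,g[v,305:352].tolist())
E
```

```text
trk (194, 76) [0.6711 0.1081] [0.671 0.108 0.075]
trk (315, 75) [0.6958 0.001 ] [0.696 0.001 0.075]
trk (480, 75) [ 0.7283 -0.1453] [ 0.728 -0.145  0.075]
trk (318, 299) [ 0.4677 -0.051 ] [ 0.468 -0.051  0.075]
trk (503, 67) [ 0.7393 -0.1632] [ 0.74  -0.164  0.073]
hood (124, 67) [0.6652 0.1669] [0.665 0.168 0.08 ]
hood (150, 230) [0.5138 0.1341] [0.512 0.136 0.078]
hood (168, 90) [0.6542 0.1274] [0.65  0.159 0.014]
hood (187, 225) [0.5274 0.0978] [0.522 0.102 0.07 ]
lead (317, 95) [ 0.6794 -0.0042] [ 0.68  -0.004  0.06 ]
lead (319, 225) [ 0.5506 -0.034 ] [ 0.549 -0.034  0.062]
bar (382, 147) [ 0.6476 -0.0722] [ 0.645 -0.078  0.063]
bar (394, 147) [ 0.65   -0.0829] [ 0.65  -0.083  0.092]
bar (382, 225) [ 0.5741 -0.0925] [ 0.573 -0.093  0.09 ]
bar (394, 225) [ 0.5766 -0.1039] [ 0.567 -0.113  0.063]
110 [148, 156, 156, 149, 149, 152, 159, 163, 168, 169, 158, 156, 184, 201, 200, 200, 198, 198, 198, 198, 200, 199, 198, 200, 200, 200, 198, 194, 191, 191, 191, 190, 190, 191, 192, 191, 192, 195, 191, 179, 178, 178, 179, 181, 181, 179, 180]
200 [147, 147, 142, 131, 127, 133, 153, 166, 165, 156, 148, 143, 166, 196, 202, 201, 202, 201, 201, 201, 200, 200, 201, 200, 201, 200, 195, 192, 191, 190, 191, 189, 188, 186, 186, 190, 191, 188, 179, 180, 180, 180, 180, 181, 181, 181, 182]
```

Emit:
move_arm --rows "0 0 0 -0.0332 0.0444 0.012 0.05;0 0 0 -0.0332 0.0444 0.012 0.05;0 0 0 -0.0332 0.0444 0.012 0.05;0 0 0 -0.0332 0.0444 0.012 0.05;0 0 0 -0.0332 0.0444 0.012 0.05;0 0 0 -0.0332 0.0444 0.012 0.05;0 0 0 -0.0332 0.0444 0.012 0.05;0 0 -7.6 0 0 0.012 0.05"

```text
t: 3.02
eef_pos: [0.441, -0.3845, 0.1384]
ee_rot: [3.141, -0.0, 0.354]
force: [0.5, 0.8, -0.0]
width: 0.0499
gripper_force: 0.0
```

Emit:
move_arm --rows "0 0 0 0 0 0 0.05;0 0 0 0 0 0 0.05"

```text
t: 3.28
eef_pos: [0.443, -0.3822, 0.1393]
ee_rot: [3.141, -0.001, 0.353]
force: [0.3, -0.1, -0.0]
width: 0.0499
gripper_force: 0.0
```

```bash
python3 - <<'E'
from h import *
K,W,im,D=grab("wrist",'w2.png'); st=arm.get_state(); print(st['t'],st['eef_pos'],st['ee_rot'],st['width'],st['force'])
E
```

```text
3.325 [ 0.44317806 -0.38224653  0.13949575] [ 3.14058582e+00 -9.07686924e-04  3.53196928e-01] 0.04997241641469236 [ 0.13390471 -0.1176454   1.01279136]
```

View pics/w2.png

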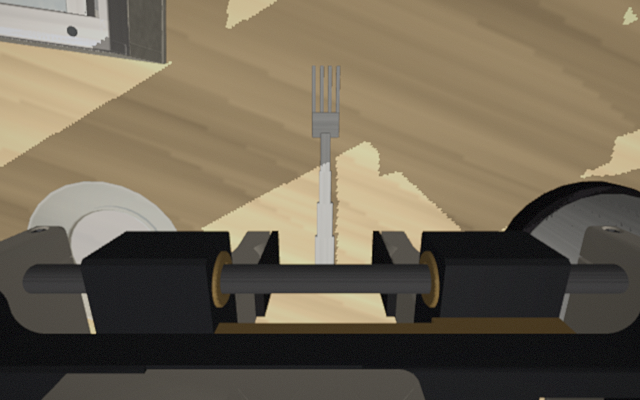

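The fork runs along column ≈325, from the tines at (326,66) down to the handle at (324,262), nearly centred between the fingers. The plate is at the lower left and the kettle's edge is at (510,225) on the right.

```bash
python3 - <<'E'
from h import *
d=np.load('last_wrist.npz'); st=dict(eef_pos=d['pos'],ee_rot=d['rot']); K,W=model("wrist",st);D=d['D']
g=cv2.cvtColor(d['im'],cv2.COLOR_BGR2HSV)
for uv,z in [((312,66),.003),((341,66),.003),((325.5,130),.005),((325,180),.01),((324.5,250),.01),((520,200),.1)]:
    p=ray(K,W,uv,z); q=dep(K,W,D,uv); print(uv,p.round(4),'tool',tool(p-d['pos'],st).round(4),'depth',q.round(3),tool(q-d['pos'],st).round(3))
for v in (150,200,245): print(v,[ (u,int(s)) for u,s in zip(range(310,345),g[v,310:345,1])][::2])
E
```

```text
(312, 66) [ 0.5381 -0.336   0.003 ] tool [ 0.1051 -0.0107  0.1364] depth [ 0.538 -0.336  0.   ] [ 0.105 -0.011  0.139]
(341, 66) [ 0.5464 -0.3587  0.003 ] tool [0.1051 0.0136 0.1364] depth [ 0.547 -0.359 -0.001] [0.106 0.014 0.141]
(325.5, 130) [ 0.4928 -0.3646  0.005 ] tool [0.0526 0.0006 0.1344] depth [ 0.493 -0.364  0.004] [0.053 0.    0.136]
(325, 180) [ 0.4515 -0.3793  0.01  ] tool [8.900e-03 1.000e-04 1.294e-01] depth [ 0.451 -0.379  0.008] [0.008 0.    0.132]
(324.5, 250) [ 0.3867 -0.4026  0.01  ] tool [-0.06   -0.0004  0.1293] depth [ 0.384 -0.403  0.005] [-0.062 -0.001  0.134]
(520, 200) [ 0.5012 -0.4896  0.1   ] tool [0.0175 0.1209 0.0394] depth [ 0.495 -0.562 -0.002] [-0.014  0.186  0.141]
150 [(310, 86), (312, 86), (314, 86), (316, 84), (318, 88), (320, 56), (322, 6), (324, 8), (326, 6), (328, 4), (330, 57), (332, 85), (334, 85), (336, 84), (338, 84), (340, 84), (342, 86), (344, 86)]
200 [(310, 67), (312, 66), (314, 68), (316, 69), (318, 66), (320, 5), (322, 8), (324, 7), (326, 7), (328, 8), (330, 16), (332, 91), (334, 89), (336, 87), (338, 80), (340, 76), (342, 74), (344, 73)]
245 [(310, 70), (312, 71), (314, 59), (316, 5), (318, 8), (320, 8), (322, 8), (324, 8), (326, 8), (328, 7), (330, 9), (332, 7), (334, 54), (336, 70), (338, 58), (340, 58), (342, 58), (344, 58)]
```

Emit:
move_arm --rows "0 0 0 0.002 0 0.045 0.032;0 0 0 0 0 0.04 0.032;4 0 0 0 0 0 0.032;0 0 0 0 0.0011 0.016 0.032;0 0 0 0 0.001 0.014 0.032;0 0 0 0 0.0007 0.0095 0.032;0 0 0 0 0 0 0.032;0 0 0 0 0 0 0.032"

```text
t: 4.32
eef_pos: [0.4442, -0.3826, 0.0143]
ee_rot: [-3.072, -0.0, 0.353]
force: [-0.4, -0.2, 0.7]
width: 0.0322
gripper_force: 0.0
```

Emit:
move_arm --rows "0 0 0 0 0 0.001 0.032;0 0 0 0 0 0 0;0 0 0 0 0 0 0;0 0 0 0 0 0 0;0 0 0 0 0 0 0" --squeeze 20

```text
t: 4.95
eef_pos: [0.444, -0.3825, 0.0131]
ee_rot: [-3.072, -0.0, 0.353]
force: [-0.1, 0.5, 0.8]
width: 0.0104
gripper_force: 20.0
```

Emit:
move_arm --rows "0 0 0 0 0 -0.03 0;0 0 0 0 0 -0.04 0;0 0 0 0 0 -0.04 0;0 0.5 7.4 0 0 -0.04 0" --squeeze 25

```text
t: 5.45
eef_pos: [0.4475, -0.3921, 0.1637]
ee_rot: [-3.072, 0.001, 0.222]
force: [-0.1, -0.2, -0.7]
width: 0.0101
gripper_force: 25.0
```

Emit:
move_arm --rows "0 0 0 0.0254 -0.0481 0.0034 0;0 0 0 0.0254 -0.0481 0.0034 0;0 0 0 0.0254 -0.0481 0.0034 0;0 0 0 0.0254 -0.0481 0.0034 0;0 0 0 0.0254 -0.0481 0.0034 0;0 0 0 0.0254 -0.0481 0.0034 0;0 0 0 0.0254 -0.0481 0.0034 0;0 0 0 0.0254 -0.0481 0.0034 0"

```text
t: 6.45
eef_pos: [0.5602, 0.0308, 0.1623]
ee_rot: [-3.072, 0.0, 0.224]
force: [0.5, 0.1, -1.0]
width: 0.0109
gripper_force: 25.0
```

Emit:
move_arm --rows "0 0 0 0 0 0 0;0 0 0 0 0 0 0"

```text
t: 6.7
eef_pos: [0.5598, 0.0291, 0.162]
ee_rot: [-3.072, 0.001, 0.225]
force: [-0.4, -0.4, -0.9]
width: 0.0106
gripper_force: 25.0
```

```bash
python3 - <<'E'
from h import *
K,W,im,D=grab("wrist",'w3.png'); st=arm.get_state(); print(st['t'],st['eef_pos'],st['ee_rot'],st['width'],st['force'])
print('to go',tool(np.array([.5606,.0288,.0235])-st['eef_pos'],st))
E
```

```text
6.75 [0.55969971 0.02848038 0.16201829] [-3.07184217e+00  1.01531530e-03  2.23595134e-01] 0.010319652965424909 [-0.34046908 -1.14936654 -0.57483579]
to go [0.00108939 0.00954205 0.13818825]
```

View pics/w3.png

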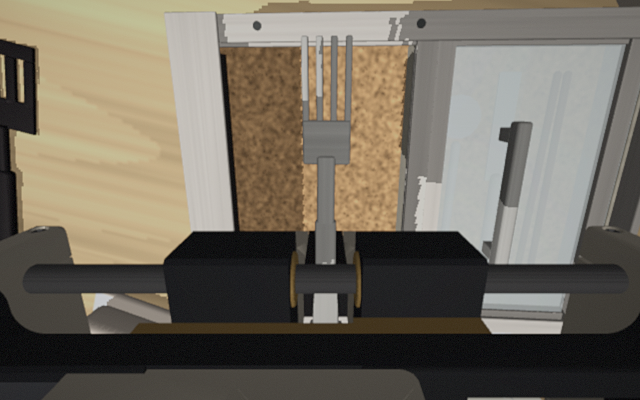

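The fork is held straight, tines at (327,37) and neck at (326,140). It sits over the cork between the hood, whose inner edge is at u≈225, and the door's edge at u≈408.

```bash
python3 - <<'E'
from h import *
d=np.load('last_wrist.npz'); st=dict(eef_pos=d['pos'],ee_rot=d['rot']); K,W=model("wrist",st);D=d['D']
O=np.array([.581,-.025,0]); Rk=R.from_euler('z',.223).as_matrix()
kp=lambda p:(Rk.T@(p-O)).round(4)
print('tcp',kp(d['pos']))
for uv in [(305,40),(335,60),(320,140),(337,140),(326,190),(326,220)]: print(uv,kp(ray(K,W,uv,.152)),'depth',kp(dep(K,W,D,uv)))
for uv,z in [((257,25),.075),((421,23),.075),((408,60),.066),((412,200),.066),((222,40),.081),((236,225),.081),((528,123),.092)]: print(uv,kp(ray(K,W,uv,z)),kp(dep(K,W,D,uv)))
E
```

```text
tcp [-0.0087  0.0574  0.162 ]
(305, 40) [0.0942 0.0673 0.152 ] depth [0.0945 0.0676 0.1499]
(335, 60) [0.0856 0.0535 0.152 ] depth [0.0858 0.0536 0.1502]
(320, 140) [0.0489 0.0606 0.152 ] depth [0.0489 0.0606 0.1518]
(337, 140) [0.049  0.0522 0.152 ] depth [0.0489 0.0522 0.1512]
(326, 190) [0.0233 0.0576 0.152 ] depth [0.0246 0.0572 0.1568]
(326, 220) [0.0068 0.0575 0.152 ] depth [0.0094 0.0571 0.1589]
(257, 25) [0.1172 0.1097 0.075 ] [0.1171 0.1094 0.0759]
(421, 23) [0.1169 0.0004 0.075 ] [0.1171 0.0003 0.0744]
(408, 60) [0.0956 0.0056 0.066 ] [ 0.1015 -0.0029  0.016 ]
(412, 200) [-0.0071 -0.0049  0.066 ] [-0.008  -0.0056  0.0627]
(222, 40) [0.1072 0.1326 0.081 ] [0.1086 0.1356 0.0727]
(236, 225) [-0.0262  0.1334  0.081 ] [-0.0305  0.1375  0.0702]
(528, 123) [ 0.0542 -0.069   0.092 ] [ 0.0541 -0.0699  0.0903]
```

Emit:
move_arm --rows "0 0 0 0.001 0.0021 0.03 0;0 0 0 0 0.0021 0.03 0;0 0 0 0 0.0021 0.03 0;0 0 0 0 0.0014 0.02 0;0 0 0 0 0.001 0.014 0;0 0 0 0 0.0004 0.006 0;0 0 0 0 0 0 0;0 0 0 0 0 0 0"

```text
t: 7.75
eef_pos: [0.5616, 0.0292, 0.0327]
ee_rot: [-3.072, -0.001, 0.224]
force: [0.1, 0.2, -0.1]
width: 0.0104
gripper_force: 25.0
```

Emit:
move_arm --rows "0 0 0 0 0.0003 0.004 0;0 0 0 0 0.0002 0.003 0;0 0 0 0 0.0001 0.0015 0;0 0 0 0 0 0 0;0 0 0 0 0 0 0"

```text
t: 8.38
eef_pos: [0.5611, 0.0292, 0.0234]
ee_rot: [-3.072, 0.0, 0.224]
force: [-0.3, -0.0, -0.7]
width: 0.0103
gripper_force: 25.0
```

Emit:
move_arm --rows "0 0 0 0 0 0.0005 0;0 0 0 0 0 0 0;0 0 0 0 0 0 0"

```text
t: 8.75
eef_pos: [0.5612, 0.0292, 0.0231]
ee_rot: [-3.072, 0.0, 0.224]
force: [-0.7, 0.1, 1.8]
width: 0.0102
gripper_force: 25.0
```

Emit:
move_arm --rows "0 0 0 0 0 0.0004 0;0 0 0 0 0 0 0;0 0 0 0 0 0 0"

```text
t: 9.12
eef_pos: [0.5612, 0.0292, 0.023]
ee_rot: [-3.072, -0.0, 0.224]
force: [-0.8, 0.1, 6.2]
width: 0.0107
gripper_force: 25.0
```

Emit:
move_arm --rows "0 0 0 0 0 0 0.014;0 0 0 0 0 0 0.02;0 0 0 0 0 0 0.028;0 0 0 0 0 0 0.028;0 0 0 0 -0.0004 -0.005 0.028;0 0 0 0 -0.0007 -0.01 0.028;0 0 0 0 -0.002 -0.03 0.028;0 0 0 0 -0.003 -0.04 0.028" --squeeze 20

```text
t: 10.12
eef_pos: [0.5606, 0.0292, 0.1086]
ee_rot: [-3.072, 0.002, 0.224]
force: [1.1, 0.4, 0.7]
width: 0.0286
gripper_force: 0.0
```

Emit:
move_arm --rows "0 0 0 0 -0.003 -0.04 0.04;-4 0 0 0 0 0 0.04;0 0 0 -0.02 0.06 0 0.04;0 0 0 -0.01 0.06 0 0.04;0 0 0 0 0 0 0.04;0 0 0 0 0 0 0.04"

```text
t: 10.88
eef_pos: [0.5585, -0.0936, 0.1484]
ee_rot: [3.142, -0.0, 0.223]
force: [0.3, 0.1, 0.4]
width: 0.04
gripper_force: 0.0
```

```bash
python3 - <<'E'
from h import *
K,W,im,D=grab("wrist",'w4.png'); st=arm.get_state(); print(st['t'],st['eef_pos'],st['ee_rot'],st['width'],st['force'])
E
```

```text
10.925 [ 0.55857632 -0.09302023  0.14832683] [-3.14158875e+00 -3.69091240e-04  2.23617167e-01] 0.04003774470544486 [-0.09015061 -0.36107692  0.35224855]
```

View pics/w4.png

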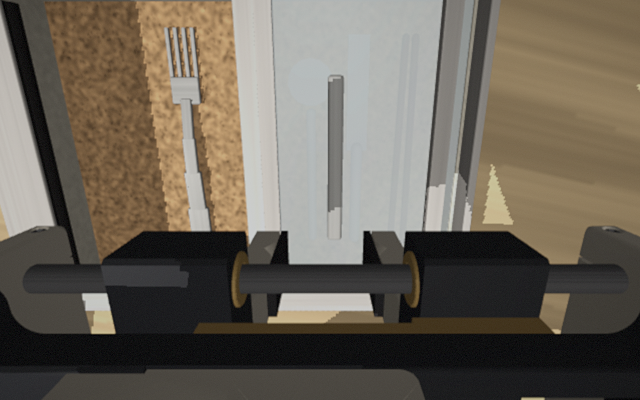

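The fork lies flat on the cork, from (182,30) to (200,230), clear of the door. The bar pull runs from (335,76) to (335,240), between the fingers but ahead of them.

```bash
python3 - <<'E'
from h import *
d=np.load('last_wrist.npz'); st=dict(eef_pos=d['pos'],ee_rot=d['rot']); K,W=model("wrist",st)
O=np.array([.581,-.025,0]); Rk=R.from_euler('z',.223).as_matrix()
for uv in [(329,78),(342,78),(329,230),(341,230)]:
    p=ray(K,W,uv,.092); print((Rk.T@(p-O)).round(4),tool(p-d['pos'],st).round(4))
print((Rk.T@(d['pos']-O)).round(4))
E
```

```text
[ 0.0528 -0.0645  0.092 ] [0.0899 0.0025 0.0565]
[ 0.0528 -0.0724  0.092 ] [0.0899 0.0104 0.0565]
[-0.0464 -0.0647  0.092 ] [-0.0093  0.0028  0.0564]
[-0.0464 -0.0731  0.092 ] [-0.0093  0.0111  0.0564]
[-0.0371 -0.0619  0.1484]
```

Emit:
move_arm --rows "0 0 0 0.037 0.007 0 0.04;0 0 0 0 0 0.03 0.04;0 0 0 0 0 0.025 0.04;0 0 0 0 0 0.011 0.04;0 0 0 0 0 0 0.02;0 0 0 0 0 0 0.012;0 0 0 0 0 0 0;0 0 0 0 0 0 0" --squeeze 25

```text
t: 11.92
eef_pos: [0.5965, -0.0919, 0.0827]
ee_rot: [3.142, -0.001, 0.224]
force: [-0.4, 0.7, 3.6]
width: 0.0099
gripper_force: 25.0
```

Emit:
move_arm --rows "0 0 0 0 0 0 0;0 0 0 0 0 0 0" --squeeze 25

```text
t: 12.18
eef_pos: [0.5966, -0.0919, 0.0827]
ee_rot: [3.141, -0.001, 0.224]
force: [-1.9, 2.3, 6.4]
width: 0.0097
gripper_force: 25.0
```

Emit:
move_arm --rows "0 0 0 0 -0.005 0 0;0 0 0 0 -0.01 0 0;0 0 0 0 -0.012 0 0;0 0 0 0 -0.012 0 0;0 0 0 0 -0.012 0 0;0 0 0 0 -0.012 0 0;0 0 0 0 -0.012 0 0;0 0 0 0 -0.01 0 0"

```text
t: 13.18
eef_pos: [0.5779, -0.0095, 0.0827]
ee_rot: [3.14, -0.001, 0.224]
force: [1.0, -6.8, 4.1]
width: 0.0095
gripper_force: 25.0
```

Emit:
move_arm --rows "0 0 0 0 -0.009 0 0;0 0 0 0 -0.009 0 0;0 0 0 0 -0.009 0 0;0 0 0 0 -0.009 0 0;0 0 0 0 -0.009 0 0;0 0 0 0 -0.005 0 0;0 0 0 0 0 0 0"

```text
t: 14.05
eef_pos: [0.5667, 0.0396, 0.0827]
ee_rot: [3.141, -0.001, 0.224]
force: [-0.2, -2.4, 5.7]
width: 0.0099
gripper_force: 25.0
```

Emit:
move_arm --rows "0 0 0 0 -0.003 0 0;0 0 0 0 -0.003 0 0;0 0 0 0 -0.003 0 0;0 0 0 0 -0.003 0 0;0 0 0 0 -0.002 0 0;0 0 0 0 -0.002 0 0"

```text
t: 14.8
eef_pos: [0.5632, 0.0538, 0.0827]
ee_rot: [3.139, -0.0, 0.224]
force: [2.8, -11.2, 6.0]
width: 0.0093
gripper_force: 25.0
```

Emit:
move_arm --rows "0 0 0 0 -0.002 0 0;0 0 0 0 -0.002 0 0"

```text
t: 15.05
eef_pos: [0.5623, 0.0574, 0.0827]
ee_rot: [3.139, 0.0, 0.224]
force: [3.6, -11.0, 5.4]
width: 0.0096
gripper_force: 25.0
```

Emit:
move_arm --rows "0 0 0 0 -0.0015 0 0;0 0 0 0 -0.0015 0 0"

```text
t: 15.3
eef_pos: [0.5616, 0.0602, 0.0827]
ee_rot: [3.139, 0.0, 0.224]
force: [3.4, -12.5, 6.2]
width: 0.0098
gripper_force: 25.0
```

Emit:
move_arm --rows "0 0 0 0 -0.001 0 0;0 0 0 0 -0.001 0 0"

```text
t: 15.55
eef_pos: [0.5612, 0.062, 0.0827]
ee_rot: [3.139, 0.0, 0.224]
force: [3.4, -11.8, 6.9]
width: 0.0098
gripper_force: 25.0
```

Emit:
move_arm --rows "0 0 0 0 -0.001 0 0"

```text
t: 15.68
eef_pos: [0.5609, 0.0629, 0.0827]
ee_rot: [3.139, 0.0, 0.224]
force: [3.6, -12.2, 6.4]
width: 0.0099
gripper_force: 25.0
```

Emit:
move_arm --rows "0 0 0 0 -0.0007 0 0"

```text
t: 15.8
eef_pos: [0.5608, 0.0635, 0.0827]
ee_rot: [3.139, 0.0, 0.224]
force: [4.2, -12.9, 5.2]
width: 0.0096
gripper_force: 25.0
```

Emit:
move_arm --rows "0 0 0 0 -0.0005 0 0"

```text
t: 15.92
eef_pos: [0.5607, 0.0639, 0.0827]
ee_rot: [3.138, 0.0, 0.224]
force: [2.9, -14.5, 6.2]
width: 0.0094
gripper_force: 25.0
```

Emit:
move_arm --rows "0 0 0 0 -0.0005 0 0"

```text
t: 16.05
eef_pos: [0.5606, 0.0643, 0.0827]
ee_rot: [3.138, 0.0, 0.224]
force: [2.8, -13.9, 7.3]
width: 0.0095
gripper_force: 25.0
```

Emit:
move_arm --rows "0 0 0 0 -0.0005 0 0"

```text
t: 16.18
eef_pos: [0.5605, 0.0647, 0.0827]
ee_rot: [3.138, 0.0, 0.224]
force: [4.4, -15.4, 5.5]
width: 0.0097
gripper_force: 25.0
```

Emit:
move_arm --rows "0 0 0 0 -0.0005 0 0"

```text
t: 16.3
eef_pos: [0.5604, 0.0652, 0.0827]
ee_rot: [3.138, 0.0, 0.224]
force: [3.9, -15.2, 5.2]
width: 0.0099
gripper_force: 25.0
```

Emit:
move_arm --rows "0 0 0 0 -0.0005 0 0"

```text
t: 16.42
eef_pos: [0.5603, 0.0654, 0.0827]
ee_rot: [3.138, 0.0, 0.224]
force: [5.3, -17.2, 3.9]
width: 0.01
gripper_force: 25.0
```

Emit:
move_arm --rows "0 0 0 0 -0.0004 0 0"

```text
t: 16.55
eef_pos: [0.5603, 0.0655, 0.0827]
ee_rot: [3.137, 0.001, 0.224]
force: [6.7, -19.0, 4.4]
width: 0.0096
gripper_force: 25.0
```

Emit:
move_arm --rows "0 0 0 0 -0.0004 0 0"

```text
t: 16.68
eef_pos: [0.5603, 0.0655, 0.0827]
ee_rot: [3.137, 0.001, 0.224]
force: [7.1, -22.2, 3.2]
width: 0.0097
gripper_force: 25.0
```

Emit:
move_arm --rows "0 0 0 0 -0.0004 0 0;0 0 0 0 0 0 0"

```text
t: 16.92
eef_pos: [0.5603, 0.0655, 0.0827]
ee_rot: [3.137, 0.001, 0.224]
force: [8.0, -22.7, 3.9]
width: 0.0095
gripper_force: 25.0
```

Emit:
move_arm --rows "0 0 0 0 0.001 0 0;0 0 0 0 0.001 0 0;0 0 0 0 0 0 0.02;0 0 0 0 0 0 0.035;0 0 0 0 0 0 0.035;0 0 0 0 0 0 0.035"

```text
t: 17.68
eef_pos: [0.5597, 0.0676, 0.0817]
ee_rot: [-3.142, 0.001, 0.224]
force: [0.5, -0.7, 0.2]
width: 0.0344
gripper_force: 0.0
```

Now I'll rise straight up, step back, and look.

Emit:
move_arm --rows "0 0 0 0 0 -0.02 0.035;0 0 0 0 0 -0.03 0.035;0 0 0 0 0 -0.05 0.035;0 0 0 -0.03 0 -0.03 0.035;0 0 0 0 0 0 0.035;0 0 0 0 0 0 0.035"

```text
t: 18.42
eef_pos: [0.5305, 0.0609, 0.2116]
ee_rot: [-3.141, 0.0, 0.224]
force: [0.5, 0.2, -0.7]
width: 0.035
gripper_force: 0.0
```

```bash
python3 - <<'E'
from h import *
K,W,im,D=grab("wrist",'w5.png'); st=arm.get_state(); print(st['t'],st['eef_pos'],st['force'])
O=np.array([.581,-.025,0]); Rk=R.from_euler('z',.223).as_matrix()
print((Rk.T@(np.array(st['eef_pos'])-O)).round(4))
E
```

```text
18.475 [0.53046007 0.06079857 0.21106512] [ 0.15745892 -0.1894061  -0.05038835]
[-0.0303  0.0949  0.2111]
```

View pics/w5.png

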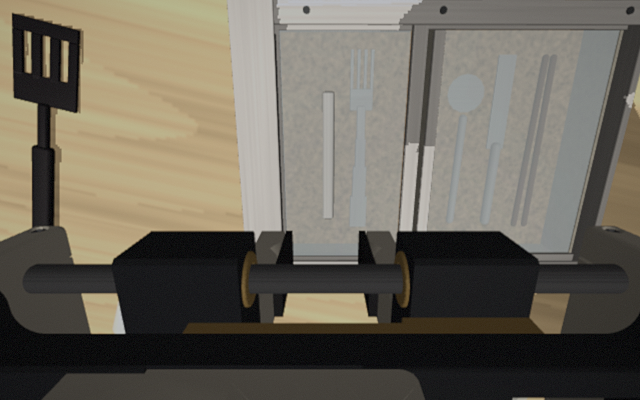

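The door is closed over the fork, which lies at about (360,50–225) under the glass. The bar is at u≈328, next to the hood. I'll check that the bar stayed where I let it go.

```bash
python3 - <<'E'
from h import *
d=np.load('last_wrist.npz'); st=dict(eef_pos=d['pos'],ee_rot=d['rot']); K,W=model("wrist",st)
O=np.array([.581,-.025,0]); Rk=R.from_euler('z',.223).as_matrix()
for u in [323.5,333]:
    for v in (100,215): print((Rk.T@(ray(K,W,(u,v),.092)-O)).round(4))
E
```

```text
[0.0474 0.0961 0.092 ]
[-0.0512  0.0962  0.092 ]
[0.0474 0.0884 0.092 ]
[-0.0512  0.0877  0.092 ]
```

```bash
python3 -c "
from station import arm
print(arm.job_done())"
```

```text
the job is handed in; nothing more can be done
None
```

The job is handed in at about 18.5 s: the fork lies flat in the compartment and is released, and the door stands home against the frame, pressed to about 24 N total push (an estimated 8 N on the jamb face) and let go, with nothing else touched.

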